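# End-play check on the drum with the new horn washer

## Task

A horn spacer washer has just been fitted to one of the three copper drums: the one with a broad flat disc under its brass pivot sleeve. Check its end play: with the fingertips press the top of that sleeve lightly so that it gives a few millimetres, hold it there for about a second, then let it spring right back and withdraw. Do not press hard, do not lift or shift any drum, and leave the other drums and everything else on the bench alone.

Things in the scene. Friction and masses are not known exactly. Their poses are not given: they have to be found in the camera images.
- drum_disc: the drum with a broad flat horn washer (72 mm diameter, 7 mm thick, overhanging the crown) under its sleeve: the one to check. Copper drum standing loose on the bench, about 0.9 kg, 87 mm over its bands, 95 mm to the shoulder, 110 mm to the crown, 150 mm to the top of its sleeve; origin at the centre of its underside, z up
- top_disc (a point): centre of the flat top face (24 mm diameter) of the brass pivot sleeve of drum_disc, on the drum's axis; moves with the sleeve
- sleeve_disc (a joint): how far the sleeve of drum_disc is pushed straight down into the drum, in m: 0 at rest (up), 0.014 at its stop. A spring returns it; it resists with about 0.5 N at first, 1.2 N at 2 mm, 3 N at 7 mm and 5.4 N at the stop
- drum_plain: a drum whose sleeve comes straight out of the bare crown: leave alone. Copper drum standing loose on the bench, about 0.9 kg, 87 mm over its bands, 95 mm to the shoulder, 110 mm to the crown, 150 mm to the top of its sleeve; origin at the centre of its underside, z up
- top_plain (a point): centre of the flat top face (24 mm diameter) of the brass pivot sleeve of drum_plain, on the drum's axis; moves with the sleeve
- sleeve_plain (a joint): how far the sleeve of drum_plain is pushed straight down into the drum, in m: 0 at rest (up), 0.014 at its stop. A spring returns it; it resists with about 0.5 N at first, 1.2 N at 2 mm, 3 N at 7 mm and 5.4 N at the stop
- drum_collar: a drum with a narrow tall brass collar (34 mm diameter, 14 mm high) round the foot of its sleeve: leave alone. Copper drum standing loose on the bench, about 0.9 kg, 87 mm over its bands, 95 mm to the shoulder, 110 mm to the crown, 150 mm to the top of its sleeve; origin at the centre of its underside, z up
- top_collar (a point): centre of the flat top face (24 mm diameter) of the brass pivot sleeve of drum_collar, on the drum's axis; moves with the sleeve
- sleeve_collar (a joint): how far the sleeve of drum_collar is pushed straight down into the drum, in m: 0 at rest (up), 0.014 at its stop. A spring returns it; it resists with about 0.5 N at first, 1.2 N at 2 mm, 3 N at 7 mm and 5.4 N at the stop
- spare_washer: spare horn washer lying flat, 56 mm outside, 24 mm hole, 7 mm thick; lies between the drums; leave alone
- spare_sleeve: loose spare brass sleeve, 24 mm diameter, 60 mm tall, standing upright on the bench between the drums; leave alone
- spanner: steel spanner lying on the bench behind the drums; leave alone
- brush: brush lying on the bench behind the drums; leave alone
- pin_bowl: small steel bowl, 90 mm wide, 40 mm tall, behind the drums; leave alone
- finial: small turned brass finial, 32 mm wide, 45 mm tall, standing in front of the drums; leave alone
- end_cap: copper disc, 48 mm wide, 12 mm thick, lying in front of the drums; leave alone

How it is judged:
On the way, in this order (a step that is already met when the one before it is completed fails the run):
1. the fingertips press the sleeve above the broad washer down by at least 2 mm and hold it for half a second (value of joint sleeve_disc above 0.002 m and contact force between the fingers and drum_disc above 0.5 N), for 0.5 s.
2. the sleeve has sprung back up and the fingers are off the drum (value of joint sleeve_disc below 0.001 m and contact force between the fingers and drum_disc below 0.05 N), for 0.2 s.
At the end, for the whole second after the job is handed in: all three sleeves are fully up (within 1 mm), the drums stand upright (within 0.08 rad) and at rest, and every drum and every bystander is within 10 mm of where it started (value of joint each of sleeve_disc, sleeve_plain, sleeve_collar below 0.001 m and distance of each of drum_disc, drum_plain, drum_collar, spare_washer, spare_sleeve, spanner, brush, pin_bowl, finial, end_cap from where it was at the start of the episode below 0.01 m and angle between each of drum_disc, drum_plain, drum_collar's own z axis and vertical below 0.08 rad and linear speed of each of drum_disc, drum_plain, drum_collar below 0.01 m/s); the robot touches nothing.
It fails at once if the robot presses the drum or its sleeve with more than 12 N (contact force between the arm and drum_disc above 12 N).
It fails at once if the fingers press the drum or its sleeve with more than 12 N (contact force between the fingers and drum_disc above 12 N).
It fails at once if a drum is lifted, shifted by more than 10 mm or tipped (height (world z) of any of drum_disc, drum_plain, drum_collar above 0.005 m or distance of any of drum_disc, drum_plain, drum_collar from where it was at the start of the episode above 0.01 m or angle between any of drum_disc, drum_plain, drum_collar's own z axis and vertical above 0.1 rad).
It fails at once if the robot touches another drum or pushes its sleeve down (contact force between any of the fingers, the arm and drum_plain above 0.5 N or contact force between any of the fingers, the arm and drum_collar above 0.5 N or value of joint any of sleeve_plain, sleeve_collar above 0.002 m).
It fails at once if a bystander is touched or moved by more than 10 mm (distance of any of spare_washer, spare_sleeve, spanner, brush, pin_bowl, finial, end_cap from where it was at the start of the episode above 0.01 m or contact force between any of the fingers, the arm and spare_washer above 0.5 N or contact force between any of the fingers, the arm and spare_sleeve above 0.5 N or contact force between any of the fingers, the arm and spanner above 0.5 N or contact force between any of the fingers, the arm and brush above 0.5 N or contact force between any of the fingers, the arm and pin_bowl above 0.5 N or contact force between any of the fingers, the arm and finial above 0.5 N or contact force between any of the fingers, the arm and end_cap above 0.5 N).
It also fails if it takes over 30 s, if anything falls off the work surface, if the arm or the gripper's body presses on something with over 40 N, if the wrist force passes 120 N, or if a joint passes its speed limit or range.

## Robot

A 6-joint arm with a two-finger parallel gripper is mounted at the origin on the work surface. World frame = base frame: x ahead of the robot, y to its left, z up, the work surface at z = 0. Lengths are in m, angles in rad, forces in N, time in s.
With the tool pointing down it reaches from about 0.35 to 0.775 m from the base axis. Payload 5.5 kg.
Tool frame: the origin (TCP) lies between the finger pads; the fingertips stand 11 mm ahead of it and the grasp point (between the pads) lies 8 mm behind it (tips_ahead is the distance from the TCP to the fingertips, in m); z points along the fingers, y is the line along which they close (so a half turn about z gives the same grasp; the last joint's range is limited). The gripper opens to 85 mm and grips with 20 to 120 N. Pads are 22 mm wide; open, the fingers measure 114 mm over their backs; the gripper's body (76 mm by 85 mm) begins 54 mm behind the grasp point. The pads swing forward as they close: fully open they stand 13 mm farther back than shut.
Start: joints at [-1.299, 0.313, 0.046, 1.304, 0, 1.431], TCP at [0.23, -0.527, 0.242] pointing down, gripper open.
Joint ranges: [-2.76, 2.76], [-0.86, 1.69], [-1.03, 1.26], [-2.2, 2.34], [-1.47, 1.5], [-3.14, 3.14]. Speed limits (rad/s): [2.57, 2.57, 3.14, 3.14, 3.14, 3.14].

## Interface

Orientations are given as a unit quaternion [w, x, y, z].
In Python, from workcell import * gives the robot as it stands. The module is installed in compiled form; this text tells all that it offers.
- The arm moves only by the tool jog_arm, never from a script. Its argument "moves" is a list of rows, each an object with "fingers": the closure, from 0 (fully open) to 1 (shut); "slide": the shift along the tool's x, y, z in mm, a list of three; "angular": the turn, a rotation vector about the tool's x, y, z in degrees, a list of three. A call has 1 to 10 rows; each row is the pose to reach, as a shift and turn from the pose commanded when the call began, along the tool's axes at that moment; what a row does not reach only later rows make up. A row lasts 1/12 s, in which the tool goes at most 41.7 mm and 7.16 degrees, less where a joint would pass 70% of its speed; a pose out of reach is approached as far as the arm can. A call with a gripper value outside its range is refused whole. The fingers move at their own pace and stop on an object; "squeeze" is the grip in N (left out, the last holds). Time passes only in rows, so rows that repeat a pose let the fingers close. It gives the time, the measured TCP pose, the force, the opening and the grip force at its end, in the units of the state.
- get_state(): the state, without advancing time (a new reading comes with each control period).
- read_camera(name): name is "side" or "top"; returns a dict with "color" (480x640x3 uint8, red, green, blue), "fovy" (degrees; the focal length in pixels is half the picture's height over the tangent of half this angle, whatever the lens; pixels are square), "cx", "cy" (the principal point, pixels), "world_from_camera" (4x4, takes a point from camera to world coordinates). Camera axes: x right, y down, z forward; pixel columns grow to the right and rows downward; lengths in m; the calibration is good to about 2 mm. A picture is of the moment at which its call begins. There is no depth.
- hand_in(): hands the job in; it is judged then, once.
Trained networks look in a picture, given as the dict that the camera call returned (one of the last four; its "shot" number tells which), for a name from the list of things; names that differ only in an ending like _2 or _b are one class to them, and where a whole thing is asked for, a point or a joint stands for the part that bears it (a point fixed in the world has none). Each returns a list of dicts, best first, with "p" (0 to 1); they miss things now and then, are a little off and sometimes report something else, mostly with a low value. They report only what shows in the picture. A call takes as long as a camera call.
- look_for(target, picture): "point" ([column, row] in pixels, amid what is visible of it).
- tip_of(target, picture): "point" ([column, row] in pixels: a listed point, or the origin of a listed thing).
The state is a dict: "clock": time; "joint_pos": joint angles; "qvel": joint speeds; "tau": joint torques, N m; "tcp_pos": TCP position; "orientation": TCP orientation; "wrist_force": force on the tool from outside, world axes, zero at the start; "ft_torque": the same for the moment, N m; "finger_gap": finger opening in m; "grip_force": force on a finger pad.
Only numpy, scipy, OpenCV 4.12 (cv2) and the standard library are available. Lean on these libraries where they do the work, as an engineer would, in place of code of your own. Each camera call takes 0.05 s, during which the arm holds its last target. There are 200 camera calls.

## Working session

There is one attempt and no reset: what is moved stays moved. The work goes in short steps, Python scripts to look and compute and a tool call to move; the robot and the scene stay as the last step left them, time stands still between calls to the robot, and variables do not carry over. Pictures are saved under pics/ and viewed, at most 10 in all, crops included, and the job is handed in when it is done.

Besides the shell and the picture viewer there is one more tool, called after "Call:" by a JSON object that holds its "op" and its "data". jog_arm: Moves the arm, as the interface text tells. Its arguments: {"type":"object","properties":{"moves":{"type":"array","items":{"type":"object","properties":{"fingers":{"type":"number"},"slide":{"type":"array","items":{"type":"number"}},"angular":{"type":"array","items":{"type":"number"}}}}},"squeeze":{"type":"number"}},"required":["moves"]}

```bash
mkdir -p pics; cat > h.py <<'E'
from workcell import *
import numpy as np, cv2
def ray(p,uv):
    f=240/np.tan(np.radians(p["fovy"])/2)
    T=np.array(p["world_from_camera"])
    d=T[:3,:3]@np.array([(uv[0]-p["cx"])/f,(uv[1]-p["cy"])/f,1])
    return T[:3,3],d/np.linalg.norm(d)
def atz(p,uv,z):
    o,d=ray(p,uv); return o+d*(z-o[2])/d[2]
def tri(a,b):
    A=0;B=0
    for o,d in (a,b):
        M=np.eye(3)-np.outer(d,d);A=A+M;B=B+M@o
    x=np.linalg.solve(A,B); return x
def save(p,n): cv2.imwrite("pics/"+n,cv2.cvtColor(p["color"],cv2.COLOR_RGB2BGR))
E
python3 - <<'E'
from h import *
s=get_state();print(s)
P={n:read_camera(n) for n in("side","top")}
for n,p in P.items():
    save(p,n+"0.png"); print(n,p["fovy"],p["cx"],p["cy"],np.round(p["world_from_camera"],3).tolist())
for t in("disc","plain","collar"):
    for n,p in P.items():
        for r in tip_of("top_"+t,p)[:3]: print(t,n,np.round(r["point"],1),round(r["p"],2),np.round(atz(p,r["point"],.15),4))
E
```

```text
{'clock': 0.0, 'joint_pos': array([-1.29860142e+00,  3.14030424e-01,  4.49659964e-02,  1.30365148e+00,
        1.44030504e-05,  1.43119269e+00]), 'qvel': array([-1.54842747e-03,  6.80984235e-04,  2.12833043e-04, -3.62676459e-04,
        3.28665381e-05,  1.94584967e-04]), 'tau': array([ 7.36643615e-04, -4.80626500e+01,  2.98533064e+01,  1.95767172e-02,
       -4.69556392e-05,  8.23227140e-06]), 'tcp_pos': array([ 0.2300008 , -0.52643012,  0.24138651]), 'orientation': array([-9.58161446e-04,  9.78877077e-01,  2.04447417e-01, -5.63977718e-05]), 'wrist_force': array([ 0.79468973, -0.5486852 ,  0.70900045]), 'ft_torque': array([0.04301417, 0.01413066, 0.01024306]), 'grip_force': 0.0, 'finger_gap': 0.08546977641638988}
side 52.48687385777267 316.4802946336596 241.1146339633496 [[0.996, -0.067, 0.059, 0.496], [-0.089, -0.739, 0.668, -0.541], [-0.001, -0.67, -0.742, 0.739], [0.0, 0.0, 0.0, 1.0]]
top 42.11442697408326 325.647900704802 235.5713388328393 [[-0.005, -0.992, 0.128, 0.39], [-1.0, 0.005, -0.002, -0.008], [0.001, -0.128, -0.992, 1.332], [0.0, 0.0, 0.0, 1.0]]
disc side [295.2 139.9] 0.68 [0.5251 0.2663 0.15  ]
disc top [177.8 243.5] 0.5 [0.5286 0.2719 0.15  ]
plain side [329.1 393. ] 0.69 [ 0.536  -0.2714  0.15  ]
plain top [461.2 235.7] 0.69 [ 0.541  -0.2695  0.15  ]
plain top [195.1 251.7] 0.42 [0.5127 0.2386 0.15  ]
collar side [302.7 239.7] 0.51 [ 0.5211 -0.0054  0.15  ]
collar side [221.5 350.3] 0.32 [ 0.3971 -0.1978  0.15  ]
collar top [247.5 312.9] 0.7 [0.3965 0.1375 0.15  ]
collar top [324.2 244.5] 0.49 [ 0.5253 -0.0074  0.15  ]
```

View pics/side0.png

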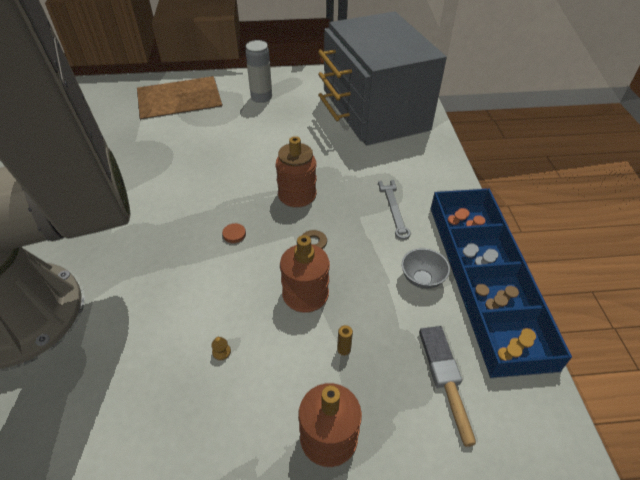

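View pics/top0.png

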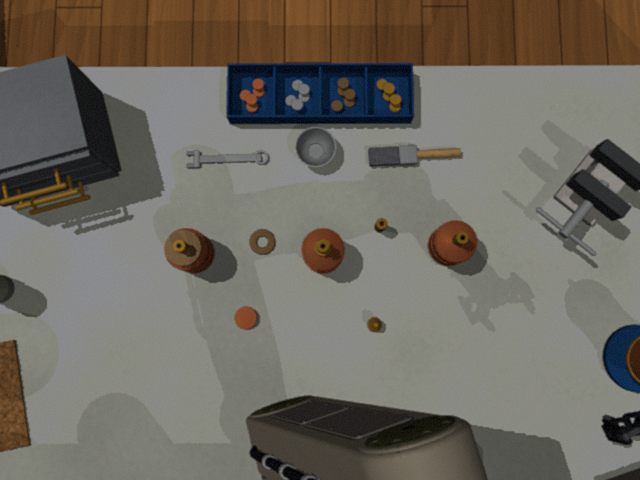

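The side picture shows the broad brown disc on the far drum, with its sleeve top near (295,140). In the top view that drum is the left one, with the sleeve near (179,245). The middle drum has the collar and the right one is plain. I'll refine the sleeve top next.

```bash
python3 - <<'E'
from h import *
P={n:read_camera(n) for n in("side","top")}
c={"side":(295,150),"top":(182,246)}
ims=[]
for n,p in P.items():
    u,v=c[n]; k=p["color"][v-25:v+25,u-25:u+25]
    k=cv2.resize(k,(400,400),interpolation=cv2.INTER_CUBIC)
    k=np.clip(k.astype(float)*1.5,0,255).astype(np.uint8)
    for i in range(0,50,10): cv2.putText(k,str(u-25+i),(i*8,10),0,.35,(0,255,0));cv2.putText(k,str(v-25+i),(0,i*8+4),0,.35,(0,255,0))
    ims.append(k)
cv2.imwrite("pics/crop.png",cv2.cvtColor(np.hstack(ims),cv2.COLOR_RGB2BGR))
for n,p in P.items():
    T=np.array(p["world_from_camera"]);f=240/np.tan(np.radians(p["fovy"])/2)
    for X in([.525,.268,.15],[.525,.268,.117],[.525,.268,.0]):
        q=np.linalg.inv(T)@np.array(X+[1]);print(n,X,q[0]/q[2]*f+p["cx"],q[1]/q[2]*f+p["cy"],"px/m",f/q[2])
print([ (r["point"],r["p"]) for p in P.values() for r in tip_of("top_disc",p)[:2]])
E
```

```text
side [0.525, 0.268, 0.15] 295.1045798242167 139.387214235756 px/m 497.21436565068467
side [0.525, 0.268, 0.117] 295.63568680092266 152.60051249426837 px/m 485.0824773779943
side [0.525, 0.268, 0.0] 297.3264893280882 194.66563132635505 px/m 446.460075017588
top [0.525, 0.268, 0.15] 179.80770386286372 245.36787704748673 px/m 524.3091165167077
top [0.525, 0.268, 0.117] 183.6922757625706 247.2614526662233 px/m 510.2626774633275
top [0.525, 0.268, 0.0] 195.9331851036341 253.2284132677641 px/m 466.0000942349993
[([295.0, 136.6], 0.78), ([178.1, 245.7], 0.49), ([409.9, 155.6], 0.17)]
```

View pics/crop.png

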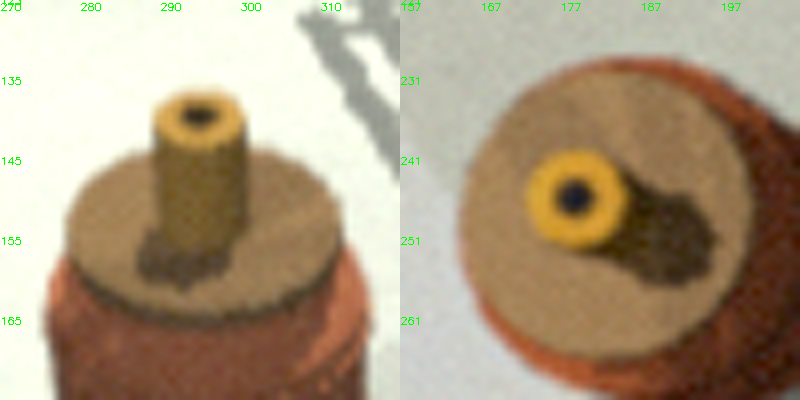

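The crop shows the sleeve-top centre at about (294.6,139.4) in the side view and (178.7,245.3) in the top view. With z = 0.15 both give about (0.5245, 0.269), a reach of 0.59 m. I'm moving across high up now, closing the fingers on the way.

Call:
{"op": "jog_arm", "data": {"moves": [{"fingers": 1, "slide": [28, -29, -5], "angular": [0, 0, -5]}, {"fingers": 1, "slide": [56, -58, -10], "angular": [0, 0, -10]}, {"fingers": 1, "slide": [84, -87, -20], "angular": [0, 0, -15]}, {"fingers": 1, "slide": [112, -116, -20], "angular": [0, 0, -20]}, {"fingers": 1, "slide": [140, -145, -20], "angular": [0, 0, -25]}, {"fingers": 1, "slide": [168, -174, -20], "angular": [0, 0, -30]}, {"fingers": 1, "slide": [196, -203, -20], "angular": [0, 0, -35]}, {"fingers": 1, "slide": [224, -232, -20], "angular": [0, 0, -40]}, {"fingers": 1, "slide": [252, -261, -20], "angular": [0, 0, -45]}, {"fingers": 1, "slide": [280, -290, -20], "angular": [0, 0, -50]}], "squeeze": 20}}

```text
clock: 1.43
tcp_pos: [0.3709, -0.1473, 0.2627]
orientation: [0.001, 0.8, 0.6, 0.0]
wrist_force: [1.6, -0.3, 0.8]
finger_gap: -0.0004
grip_force: 0.0
```

```bash
cat > go.py <<'E'
from h import *
from scipy.spatial.transform import Rotation as R
import sys
s=get_state();q=s["orientation"];r=R.from_quat([q[1],q[2],q[3],q[0]])
t=np.array([float(a) for a in sys.argv[1:4]])
print("t",s["clock"],"tcp",np.round(s["tcp_pos"],4),"j",np.round(s["joint_pos"],2),"F",np.round(s["wrist_force"],2),"gap",s["finger_gap"])
print("axes",np.round(r.as_matrix(),3).tolist());print("slide mm",np.round(1000*r.inv().apply(t-s["tcp_pos"]),1))
E
python3 go.py .5245 .269 .25
```

```text
t 1.4333 tcp [ 0.3709 -0.1473  0.2627] j [-0.58 -0.04 -0.31  1.29  0.    1.27] F [ 1.57 -0.25  0.81] gap -0.00035517564464219184
axes [[0.279, 0.96, 0.001], [0.96, -0.279, -0.001], [-0.0, 0.001, -1.0]]
slide mm [442.7  31.4  12.6]
```

Call:
{"op": "jog_arm", "data": {"moves": [{"fingers": 1, "slide": [40, 3, 0], "angular": [0, 0, -3]}, {"fingers": 1, "slide": [80, 6, 0], "angular": [0, 0, -6]}, {"fingers": 1, "slide": [120, 9, 0], "angular": [0, 0, -9]}, {"fingers": 1, "slide": [160, 12, 0], "angular": [0, 0, -12]}, {"fingers": 1, "slide": [200, 15, 0], "angular": [0, 0, -15]}, {"fingers": 1, "slide": [240, 18, 0], "angular": [0, 0, -18]}, {"fingers": 1, "slide": [280, 21, 0], "angular": [0, 0, -21]}, {"fingers": 1, "slide": [320, 24, 0], "angular": [0, 0, -24]}, {"fingers": 1, "slide": [360, 27, 0], "angular": [0, 0, -27]}, {"fingers": 1, "slide": [390, 28, 0], "angular": [0, 0, -30]}]}}

```text
clock: 2.27
tcp_pos: [0.5085, 0.2202, 0.2622]
orientation: [0.0, 0.617, 0.787, 0.001]
wrist_force: [0.5, -1.5, 0.9]
finger_gap: 0.0003
grip_force: 0.0
```

```bash
python3 go.py .5245 .269 .18
```

```text
t 2.2667 tcp [0.5085 0.2202 0.2622] j [0.26 0.27 0.03 1.33 0.   1.59] F [ 0.5  -1.52  0.89] gap 0.00030766692496117987
axes [[-0.239, 0.971, 0.001], [0.971, 0.239, 0.001], [0.0, 0.001, -1.0]]
slide mm [43.6 27.2 82.2]
```

Call:
{"op": "jog_arm", "data": {"moves": [{"fingers": 1, "slide": [22, 13, 0]}, {"fingers": 1, "slide": [42, 26, 5]}, {"fingers": 1, "slide": [43, 27, 25]}, {"fingers": 1, "slide": [43, 27, 45]}, {"fingers": 1, "slide": [43, 27, 65]}, {"fingers": 1, "slide": [43, 27, 75]}, {"fingers": 1, "slide": [43, 27, 78]}, {"fingers": 1, "slide": [43, 27, 78]}, {"fingers": 1, "slide": [43, 27, 78]}]}}

```text
schema error: expected keys fingers, slide, angular
```

```bash
python3 go.py .5245 .269 .161; python3 - <<'E'
from h import *
ims=[]
s=get_state()["tcp_pos"]
for n,c in(("side",(295,135)),("top",(180,246))):
    p=read_camera(n);u,v=c;f=240/np.tan(np.radians(p["fovy"])/2)
    q=np.linalg.inv(np.array(p["world_from_camera"]))@np.r_[s-[0,0,.011],1];print(n,"tip expected",q[:2]/q[2]*f+[p["cx"],p["cy"]])
    k=cv2.resize(p["color"][v-30:v+30,u-30:u+30],(400,400),interpolation=cv2.INTER_CUBIC);ims.append(np.clip(k*1.4,0,255).astype(np.uint8))
cv2.imwrite("pics/near.png",cv2.cvtColor(np.hstack(ims),cv2.COLOR_RGB2BGR))
E
```

```text
t 2.2667 tcp [0.5085 0.2202 0.2622] j [0.26 0.27 0.03 1.33 0.   1.59] F [ 0.5  -1.52  0.89] gap 0.00030766692496117987
axes [[-0.239, 0.971, 0.001], [0.971, 0.239, 0.001], [0.0, 0.001, -1.0]]
slide mm [ 43.6  27.1 101.2]
side tip expected [285.59613092 109.23269563]
top tip expected [193.63762474 248.13854673]
```

View pics/near.png

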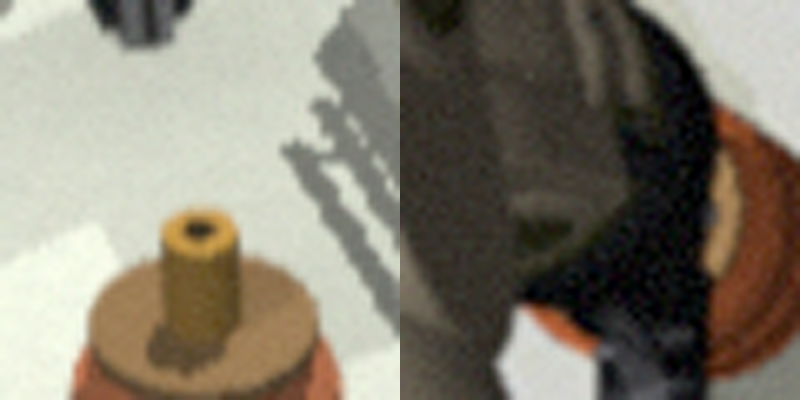

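The call was refused because "angular" was missing. The picture shows the shut fingertips at about (286.7,111) in the side view, where they were expected, and the sleeve is clear below.

Call:
{"op": "jog_arm", "data": {"moves": [{"fingers": 1, "slide": [22, 13, 0], "angular": [0, 0, 0]}, {"fingers": 1, "slide": [42, 26, 5], "angular": [0, 0, 0]}, {"fingers": 1, "slide": [43, 27, 25], "angular": [0, 0, 0]}, {"fingers": 1, "slide": [43, 27, 45], "angular": [0, 0, 0]}, {"fingers": 1, "slide": [43, 27, 65], "angular": [0, 0, 0]}, {"fingers": 1, "slide": [43, 27, 75], "angular": [0, 0, 0]}, {"fingers": 1, "slide": [43, 27, 80], "angular": [0, 0, 0]}, {"fingers": 1, "slide": [43, 27, 80], "angular": [0, 0, 0]}, {"fingers": 1, "slide": [43, 27, 80], "angular": [0, 0, 0]}]}}

```text
clock: 3.12
tcp_pos: [0.5242, 0.2649, 0.1831]
orientation: [0.0, 0.619, 0.786, 0.0]
wrist_force: [-0.6, 0.2, 0.6]
finger_gap: 0.0001
grip_force: 0.0
```

```bash
python3 go.py .5245 .269 .161; python3 - <<'E'
from h import *
s=get_state()["tcp_pos"]
p=read_camera("side");u,v=295,135;f=240/np.tan(np.radians(p["fovy"])/2)
q=np.linalg.inv(np.array(p["world_from_camera"]))@np.r_[s-[0,0,.011],1];print("tip expected",q[:2]/q[2]*f+[p["cx"],p["cy"]])
k=cv2.resize(p["color"][v-30:v+30,u-30:u+30],(600,600),interpolation=cv2.INTER_CUBIC);k=np.clip(k*1.4,0,255).astype(np.uint8)
cv2.imwrite("pics/near2.png",cv2.cvtColor(k,cv2.COLOR_RGB2BGR))
E
```

```text
t 3.1167 tcp [0.5242 0.2649 0.1831] j [ 0.33  0.36 -0.04  1.18 -0.    1.67] F [-0.56  0.21  0.6 ] gap 0.00014810294642052338
axes [[-0.234, 0.972, 0.001], [0.972, 0.234, 0.0], [-0.0, 0.001, -1.0]]
slide mm [ 3.9  1.3 22.1]
tip expected [294.40361114 131.09319566]
```

View pics/near2.png

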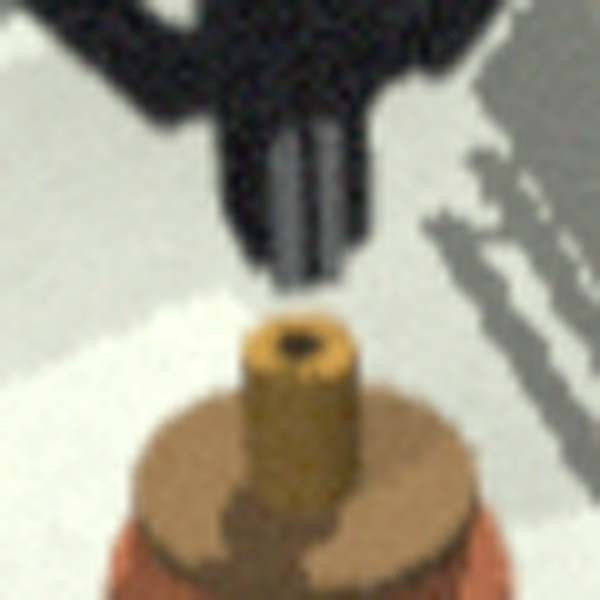

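The fingertips are at about (295.5,133.5), centred over the sleeve top at (294.8,139.4) with a small gap. I'm centring by 4 mm and 1 mm, then lowering to just above the sleeve and pressing slowly.

Call:
{"op": "jog_arm", "data": {"moves": [{"fingers": 1, "slide": [4, 1, 6], "angular": [0, 0, 0]}, {"fingers": 1, "slide": [4, 1, 12], "angular": [0, 0, 0]}, {"fingers": 1, "slide": [4, 1, 16], "angular": [0, 0, 0]}, {"fingers": 1, "slide": [4, 1, 18], "angular": [0, 0, 0]}, {"fingers": 1, "slide": [4, 1, 20], "angular": [0, 0, 0]}, {"fingers": 1, "slide": [4, 1, 21], "angular": [0, 0, 0]}, {"fingers": 1, "slide": [4, 1, 22], "angular": [0, 0, 0]}, {"fingers": 1, "slide": [4, 1, 23], "angular": [0, 0, 0]}, {"fingers": 1, "slide": [4, 1, 23], "angular": [0, 0, 0]}, {"fingers": 1, "slide": [4, 1, 23], "angular": [0, 0, 0]}]}}

```text
clock: 4.0
tcp_pos: [0.5238, 0.2693, 0.1594]
orientation: [0.0, 0.618, 0.786, -0.0]
wrist_force: [-0.1, 0.2, 1.6]
finger_gap: -0.0003
grip_force: 0.5
```

The force rose by about 1 N at TCP z = 0.159, so contact is where it was expected. Pressing 4 mm more and holding.

Call:
{"op": "jog_arm", "data": {"moves": [{"fingers": 1, "slide": [0, 0, 1], "angular": [0, 0, 0]}, {"fingers": 1, "slide": [0, 0, 2], "angular": [0, 0, 0]}, {"fingers": 1, "slide": [0, 0, 3], "angular": [0, 0, 0]}, {"fingers": 1, "slide": [0, 0, 4], "angular": [0, 0, 0]}, {"fingers": 1, "slide": [0, 0, 4], "angular": [0, 0, 0]}, {"fingers": 1, "slide": [0, 0, 4], "angular": [0, 0, 0]}, {"fingers": 1, "slide": [0, 0, 4], "angular": [0, 0, 0]}, {"fingers": 1, "slide": [0, 0, 4], "angular": [0, 0, 0]}, {"fingers": 1, "slide": [0, 0, 4], "angular": [0, 0, 0]}]}}

```text
clock: 4.75
tcp_pos: [0.524, 0.2693, 0.1554]
orientation: [0.0, 0.618, 0.786, 0.0]
wrist_force: [-0.7, -0.8, 1.4]
finger_gap: -0.0
grip_force: 1.2
```

```bash
python3 - <<'E'
from h import *
p=read_camera("side");u,v=295,145
k=cv2.resize(p["color"][v-30:v+30,u-30:u+30],(600,600),interpolation=cv2.INTER_CUBIC);k=np.clip(k*1.4,0,255).astype(np.uint8)
cv2.imwrite("pics/press.png",cv2.cvtColor(k,cv2.COLOR_RGB2BGR));s=get_state();print(s["tcp_pos"],s["wrist_force"])
E
```

```text
[0.52391669 0.26934927 0.15533877] [-0.39209039 -0.52962954  2.14305037]
```

View pics/press.png

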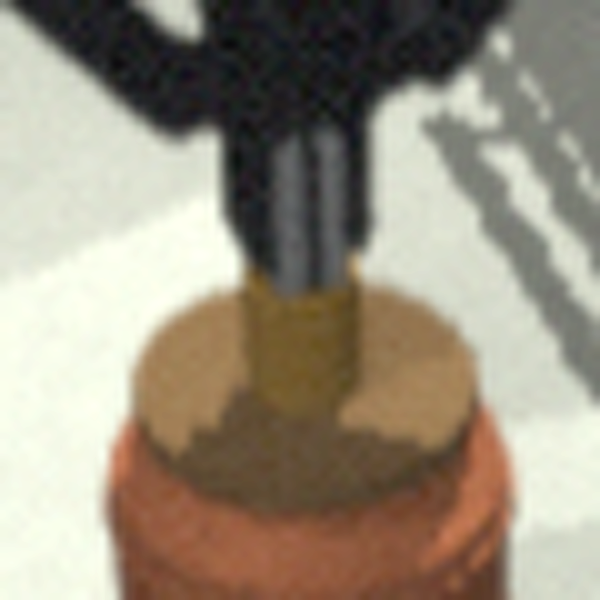

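The picture shows the tips resting on the sleeve. Its visible wall is shorter, about 120 zoomed px against 132 before, so roughly 3 mm of give. I'll press 2 mm more for margin (still about 3 N or less) and hold a second.

Call:
{"op": "jog_arm", "data": {"moves": [{"fingers": 1, "slide": [0, 0, 1], "angular": [0, 0, 0]}, {"fingers": 1, "slide": [0, 0, 2], "angular": [0, 0, 0]}, {"fingers": 1, "slide": [0, 0, 2], "angular": [0, 0, 0]}, {"fingers": 1, "slide": [0, 0, 2], "angular": [0, 0, 0]}, {"fingers": 1, "slide": [0, 0, 2], "angular": [0, 0, 0]}, {"fingers": 1, "slide": [0, 0, 2], "angular": [0, 0, 0]}, {"fingers": 1, "slide": [0, 0, 2], "angular": [0, 0, 0]}, {"fingers": 1, "slide": [0, 0, 2], "angular": [0, 0, 0]}, {"fingers": 1, "slide": [0, 0, 2], "angular": [0, 0, 0]}, {"fingers": 1, "slide": [0, 0, 2], "angular": [0, 0, 0]}]}}

```text
clock: 5.63
tcp_pos: [0.5239, 0.2693, 0.1533]
orientation: [0.0, 0.618, 0.786, 0.0]
wrist_force: [-1.2, -0.0, 3.8]
finger_gap: -0.0001
grip_force: 1.6
```

```bash
python3 - <<'E'
from h import *
p=[]
for i in range(5): read_camera("side"); s=get_state(); p.append(s["wrist_force"][2])
print(s["clock"],s["tcp_pos"],np.round(p,2))
E
```

```text
5.8833 [0.52394467 0.26932608 0.15328699] [3.64 2.94 3.63 3.42 2.69]
```

The net force is about 2.6 N, which matches about 6 mm of give, and it has been held for over a second. Releasing.

Call:
{"op": "jog_arm", "data": {"moves": [{"fingers": 1, "slide": [0, 0, -2], "angular": [0, 0, 0]}, {"fingers": 1, "slide": [0, 0, -5], "angular": [0, 0, 0]}, {"fingers": 1, "slide": [0, 0, -9], "angular": [0, 0, 0]}, {"fingers": 1, "slide": [0, 0, -15], "angular": [0, 0, 0]}, {"fingers": 1, "slide": [0, 0, -25], "angular": [0, 0, 0]}, {"fingers": 1, "slide": [0, 0, -40], "angular": [0, 0, 0]}, {"fingers": 1, "slide": [0, 0, -60], "angular": [0, 0, 0]}, {"fingers": 1, "slide": [0, 0, -75], "angular": [0, 0, 0]}, {"fingers": 1, "slide": [0, 0, -80], "angular": [0, 0, 0]}, {"fingers": 1, "slide": [0, 0, -80], "angular": [0, 0, 0]}]}}

```text
clock: 6.72
tcp_pos: [0.5247, 0.2696, 0.2353]
orientation: [0.001, 0.618, 0.786, 0.001]
wrist_force: [0.4, -0.7, 0.5]
finger_gap: 0.0003
grip_force: 0.0
```

```bash
python3 - <<'E'
from h import *
for i in range(6): p=read_camera("side")
u,v=295,150
k=cv2.resize(p["color"][v-30:v+30,u-30:u+30],(600,600),interpolation=cv2.INTER_CUBIC);k=np.clip(k*1.4,0,255).astype(np.uint8)
cv2.imwrite("pics/end.png",cv2.cvtColor(k,cv2.COLOR_RGB2BGR));s=get_state();print(s["clock"],s["tcp_pos"],s["wrist_force"],np.abs(s["qvel"]).max())
E
```

```text
7.0167 [0.52327063 0.26911318 0.23207226] [-0.14210363 -0.64355068 -0.11316427] 0.0037427518492406586
```

View pics/end.png

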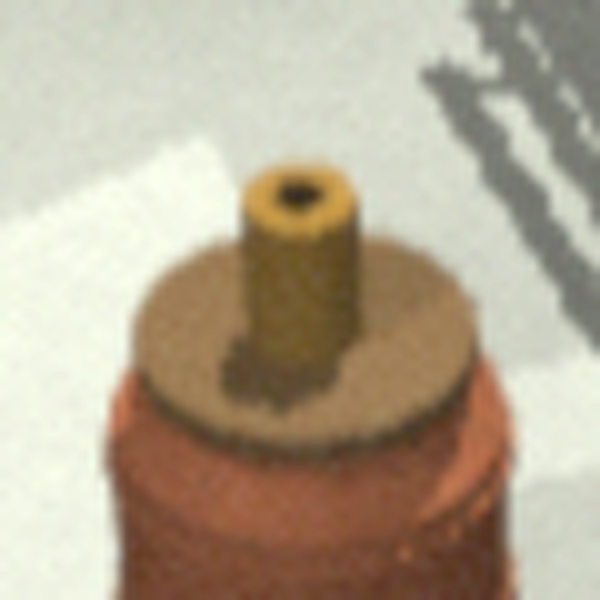

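The sleeve is fully up again, its top at about (295,139.5) as before, and the drum hasn't moved. Handing in.

```bash
python3 -c "
from workcell import *
print(hand_in())"
```

```text
the job is handed in; nothing more can be done
None
```

I pressed the sleeve of the broad-washer drum down about 6 mm at about 2.6 N and held it for about a second. It sprang fully back, the arm withdrew clear, and the job is handed in; no verdict came back.

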